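# Seat a guide bush and thread a stirrer shaft through it

## Robot

A 6-joint arm with a two-finger parallel gripper is mounted at the origin on a cart in front of the work surface, level with it; the furniture and walls round the work are solid. World frame = base frame: x ahead of the robot, y to its left, z up, the work surface at z = 0. Lengths are in m, angles in rad, forces in N, time in s.
With the tool pointing down it reaches from about 0.35 to 0.975 m from the base axis. Payload 4.9 kg.
Tool frame: the origin (TCP) lies at the very end of the fingers, on their centre line; the grasp point (between the pads) lies ctrl.grip_point_offset behind it (ctrl.grip_point_offset is the distance from the TCP to the grasp point, in m); z points along the fingers, y is the direction in which the jaws open and shut (so a half turn about z gives the same grasp; the last joint's range is limited). The gripper opens to 85 mm and grips with 20 to 120 N. Pads are 22 mm wide; open, the fingers measure 114 mm over their backs; the gripper's body (76 mm by 85 mm) begins 54 mm behind the grasp point. The pads swing forward as they close: fully open they stand 13 mm farther back than shut.
Start: joints at [1.056, 0.053, 1.613, -0, 1.476, -0.119], TCP at [0.241, 0.577, 0.231] pointing down, gripper open.
Joint ranges: [-3.01, 3.01], [-1.01, 2.22], [0.06, 2.58], [-1.02, 4.17], [0.09, 2.62], [-3.14, 3.14]. Speed limits (rad/s): [2.57, 2.57, 3.14, 3.14, 3.14, 3.14].

## Interface

Orientations are given as a rotation vector (axis times angle).
In Python, from station import ctrl gives the robot as it stands. The module is installed in compiled form; this text tells all that it offers.
- The arm moves only by the shell command python3 -m creep 'ROWS' [FORCE]. ROWS is JSON, a list of rows, each a list of 5 numbers: the closure in counts, from 0 (fully open) to 255 (shut), then the shift along the tool's x, y, z in mm, then the turn about the tool's z in rad. A call has 1 to 12 rows; each row is the pose to reach, as a shift and turn from the pose commanded when the call began, along the tool's axes at that moment; what a row does not reach only later rows make up. A row lasts 1/12 s, in which the tool goes at most 41.7 mm and 7.16 degrees, less where a joint would pass 70% of its speed; a pose out of reach is approached as far as the arm can. A call with a gripper value outside its range is refused whole. The fingers move at their own pace and stop on an object; FORCE is the grip in N (left out, the last holds). Time passes only in rows, so rows that repeat a pose let the fingers close. It gives the time, the measured TCP pose, the force and the opening at its end, in the units of the state.
- ctrl.get_obs(): the state, without advancing time (a new reading comes with each control period).
- ctrl.get_image(name): name is "scene" or "top" or "wrist"; returns the picture (384x512x3 uint8, red, green, blue); there is no depth.
- ctrl.calibration(name): a dict with "fx", "fy", "cx", "cy" (pixels), "R" (3x3) and "t" (3): a world point X has camera coordinates R X + t. Camera axes: x right, y down, z forward; pixel columns grow to the right and rows downward; lengths in m; the calibration is good to about 2 mm. A picture is of the moment at which its call begins: read the wrist's pose just before it. calibration takes no time and is no camera call; for the wrist camera it gives the pose at the moment of the call.
- ctrl.finish_job(): hands the job in, once; it reports no verdict.
Trained networks look in the newest picture that a camera, given by its name, has taken for a name from the list of things; names that differ only in an ending like _2 or _b are one class to them, and where a whole thing is asked for, a point or a joint stands for the part that bears it (a point fixed in the world has none). Each returns a list of dicts, best first, with "conf" (0 to 1); they miss things now and then, are a little off and sometimes report something else, mostly with a low value. They report only what shows in the picture. A call takes as long as a camera call.
- ctrl.boxes_of(camera, label): "rect" ([left, top, width, height] in pixels, round what is visible of it).
- ctrl.outline_of(camera, label): "mask" (384x512 bool, what is visible of it) and "rect" ([left, top, width, height] in pixels, round what is visible of it).
The state is a dict: "t": time; "q": joint angles; "dq": joint speeds; "effort": joint torques, N m; "tool_pos": TCP position; "tool_rot": TCP orientation; "contact_force": force on the tool from outside, world axes, zero at the start; "wrist_torque": the same for the moment, N m; "opening": finger opening in m.
Only numpy, scipy, OpenCV 4.12 (cv2) and the standard library are available. Lean on these libraries where they do the work, as an engineer would, in place of code of your own. Each camera call takes 0.05 s, during which the arm holds its last target. There are 200 camera calls.

## Task

Put the loose flanged bush into the empty pocket of the shaft guide's upper arm, flange up and fully home, and let go of it. Then take the long stirrer shaft out of the rack by its head and thread it, tip first, down through the bush and on through the bushing in the lower arm. Finish while holding it there upright, its tip showing below the lower arm but clear of the base plate and its head clear above the bush; leave the short shaft and everything else where it is.

Things in the scene. Friction and masses are not known exactly. Their poses are not given: they have to be found in the camera images.
- guide: Fixed shaft guide: base plate 80x125 mm (top at 8 mm), column on its -y side (58 mm off) and two level arms 56 mm wide in x, y -70 to +30 mm; nothing rises above the upper arm. Origin on the bench under the holes' common upright axis; z up. Upper arm 120 to 136 mm above the bench with an empty 31 mm through hole (pocket); lower arm 60 to 74 mm with a brass bushing, bore 14 mm, 60 to 78 mm.
- pocket (a point): Centre of the mouth of the empty pocket, level with the top of the upper arm (136 mm above the bench).
- lower_bushing (a point): Centre of the top rim of the lower arm's brass bushing (78 mm above the bench), straight below the pocket.
- bush: Loose brass bush standing on its nose on the bench, flange up, about 120 g. Nose 28 mm across, 16 mm long, its lowest 4 mm tapered to 23; flange above it 44 mm across, 14 mm thick (grip here); 30 mm high overall; bore 14 mm right through. Origin at the centre of the nose's lower end, z up. Home, the flange lies on the upper arm: origin 120 mm, top 150 mm above the bench.
- rack: White shaft rack, fixed: base 70x140 mm, two end posts, plate 60x140 mm with its top 150 mm above the bench and two 14 mm holes at y = +40 and -40 mm of its frame; a shaft hangs by its head in each. Origin on the bench under the plate's centre, y along the row of holes.
- long_shaft: Long steel stirrer shaft, about 90 g, hanging upright in either hole of the rack: 10 mm thick, 140 mm from the tip to the underside of its head, lowest 14 mm tapered to 4 mm; head a cylinder 20 mm across, 38 mm tall (taller and slimmer than the short shaft's). Origin at the centre of the tip, z up along the shaft to the head.
- head (a point): Centre of the underside of the long shaft's head, on the axis 140 mm above the tip.
- short_shaft: The short stirrer shaft in the rack's other hole, to be left there: 75 mm from the tip to its head, head 26 mm across and 20 mm tall. Origin at its tip.
- bottle: Bystander: low glass weighing bottle with lid, 42x42x44 mm. Origin at the centre of its underside.
- tweezers: Bystander: steel tweezers lying on the bench, 15x157x9 mm, long in y of their frame. Origin under their centre.
- cap: Bystander: orange screw cap, 53x53x24 mm. Origin at the centre of its underside.
- dropper: Bystander: small brown bottle with a black cap, 44x44x85 mm. Origin at the centre of its underside.
- glass_rod: Bystander: glass rod lying on the bench behind the rack, 8x180x8 mm, long in y of its frame. Origin under its centre.

How it is judged:
By the outcome, as a careful person would: the job done as asked, in the order asked, and still so for the second after the job is handed in, while the arm keeps its last pose, push and grip.
It also fails if it takes over 58 s, if anything falls off the work surface, if the arm or the gripper's body presses on something with over 40 N, if the wrist force passes 120 N, or if a joint passes its speed limit or range.

## Working session

There is one attempt and no reset: what is moved stays moved. The work goes in short steps, Python scripts to look and compute and a shell command to move; the robot and the scene stay as the last step left them, time stands still between calls to the robot, and variables do not carry over. Pictures are saved under pics/ and viewed, about 8 in all and at most 12, crops included, and the job is handed in when it is done.

```bash
mkdir -p pics
cat > h.py <<'E'
import numpy as np, cv2
from scipy.spatial.transform import Rotation as Ro
from station import ctrl
def save(cam,fn,img=None):
    im=ctrl.get_image(cam) if img is None else img
    cv2.imwrite('pics/'+fn,im[:,:,::-1]); return im
def proj(cam,X,c=None):
    c=c or ctrl.calibration(cam); p=np.array(c['R'])@np.array(X)+np.array(c['t'])
    return np.array([c['fx']*p[0]/p[2]+c['cx'],c['fy']*p[1]/p[2]+c['cy']])
def ray(cam,u,v,z,c=None):
    c=c or ctrl.calibration(cam); R=np.array(c['R']);t=np.array(c['t'])
    o=-R.T@t; d=R.T@np.array([(u-c['cx'])/c['fx'],(v-c['cy'])/c['fy'],1])
    return o+d*(z-o[2])/d[2]
def totool(dw):
    o=ctrl.get_obs(); return Ro.from_rotvec(o['tool_rot']).inv().apply(dw)*1000
E
python3 - <<'E'
from h import *
a=save('scene','s0.png');b=save('top','t0.png')
cv2.imwrite('pics/st0.png',np.hstack([a,b])[:,:,::-1])
for n in ['bush','guide','rack','long_shaft','short_shaft','bottle','dropper','cap']:
  for c in ['top','scene']:
    print(n,c,[(x['rect'],round(x['conf'],2)) for x in ctrl.boxes_of(c,n)[:2]])
for c in ['top','scene']:
    k=ctrl.calibration(c);print(k, -np.array(k['R']).T@k['t'])
o=ctrl.get_obs();print(o['t'],o['tool_pos'],Ro.from_rotvec(o['tool_rot']).as_matrix().round(3),ctrl.grip_point_offset,o['opening'])
E
```

```text
bush top [([238.8, 264.8, 17.9, 22.2], 0.64), ([174.4, 241.0, 28.6, 28.1], 0.49)]
bush scene [([178.2, 249.9, 24.0, 24.1], 0.84)]
guide top [([313.2, 214.3, 70.3, 45.1], 0.63)]
guide scene [([250.7, 249.0, 77.6, 111.8], 0.75)]
rack top [([189.1, 149.4, 76.5, 59.1], 0.87)]
rack scene [([237.0, 146.6, 52.7, 103.2], 0.68)]
long_shaft top [([243.9, 168.3, 8.4, 15.3], 0.67), ([140.6, 170.9, 24.9, 33.0], 0.52)]
long_shaft scene [([261.9, 160.8, 11.0, 43.1], 0.49)]
short_shaft top [([143.4, 175.5, 21.5, 25.8], 0.62), ([199.0, 157.5, 16.1, 18.0], 0.52)]
short_shaft scene [([246.8, 144.4, 18.1, 16.3], 0.69)]
bottle top [([292.7, 206.0, 16.5, 24.5], 0.56), ([313.6, 214.1, 70.6, 43.9], 0.54)]
bottle scene [([260.9, 267.9, 20.0, 12.1], 0.65)]
dropper top [([140.3, 176.3, 22.5, 25.2], 0.87)]
dropper scene [([211.7, 152.8, 20.8, 38.9], 0.64)]
cap top [([176.1, 239.2, 25.3, 28.0], 0.83)]
cap scene [([177.1, 206.6, 26.0, 24.3], 0.66)]
{'fx': 481.78231925678335, 'fy': 481.78231925678335, 'cx': 257.8099251907116, 'cy': 186.25866883726277, 'R': array([[-0.01609789, -0.99982213,  0.00982671],
       [-0.98166312,  0.01393699, -0.19011384],
       [ 0.18994307, -0.01270695, -0.98171287]]), 't': array([0.29122513, 0.54959291, 0.96770358])} [0.36039462 0.29581022 1.05163049]
{'fx': 441.8285705689115, 'fy': 441.8285705689115, 'cx': 261.8625557767411, 'cy': 198.67871581459943, 'R': array([[ 0.82666565, -0.56259402, -0.01057714],
       [-0.37274577, -0.53343097, -0.75928387],
       [ 0.42152639,  0.63161647, -0.6506736 ]]), 't': array([-0.27262717,  0.44127127,  0.53711152])} [ 0.16344683 -0.25723914  0.68165083]
0.9 [0.24096695 0.5766757  0.23135268] [[-0.923  0.386  0.   ]
 [ 0.386  0.923  0.   ]
 [-0.     0.    -1.   ]] 0.0187 0.08541347092194383
```

View pics/t0.png

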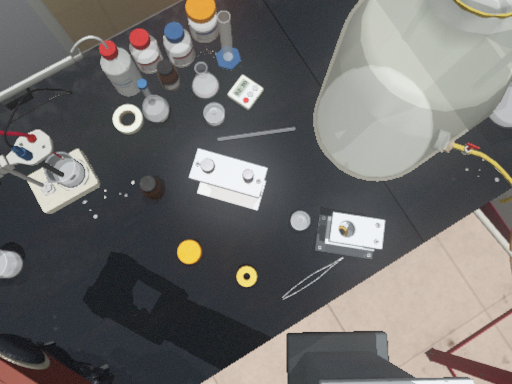

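View pics/s0.png

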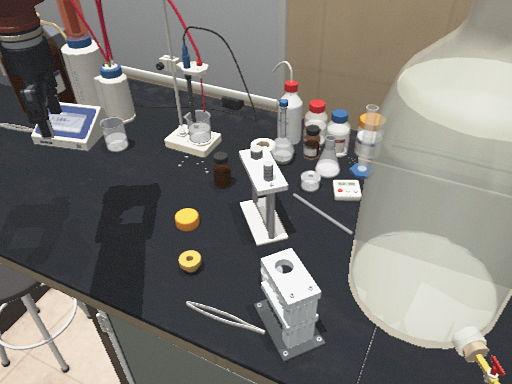

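The top view shows the bush at (247,276), the pocket at (344,229), the long shaft's head on the right at (248,174) and the short shaft at (207,166). In the scene view the long shaft's taller, slimmer head is at (267,172).

Run:
```python
from h import *
im=ctrl.get_image('top')
print('bush',ray('top',247,276,.030),'pocket',ray('top',344,229,.136),'long',ray('top',248,173.5,.188),'short',ray('top',207,165,.170))
for l in ['bush','long_shaft','cap']:
    for d in ctrl.outline_of('top',l)[:2]:
        ys,xs=np.nonzero(d['mask']);print(l,d['conf'],xs.mean(),ys.mean())
print('guide corners',[ray('top',*p,.136).round(3) for p in [(334,212),(385,219),(330,243),(380,250)]])
print('rack',[ray('top',*p,.150).round(3) for p in [(195,150),(267,168),(190,172),(262,186)]])
print('carboy',ray('top',365,180,0),ray('top',318,110,.1),'cap',ray('top',189,252,.02))
c=np.hstack([cv2.resize(im[y:y+80,x:x+80],(400,400),interpolation=cv2.INTER_CUBIC) for x,y in [(305,190),(190,140)]])
save('','c1.png',c)
k=ctrl.calibration('wrist');o=ctrl.get_obs();Rt=Ro.from_rotvec(o['tool_rot']).as_matrix()
print('wristcam in tool',Rt.T@(-np.array(k['R']).T@k['t']-o['tool_pos']),(np.array(k['R'])@Rt).round(3),k['fx'])
```

```text
bush [0.3678764  0.30818457 0.03      ] pocket [0.45222665 0.12097595 0.136     ] long [0.55159058 0.3022481  0.188     ] short [0.5729905  0.37916472 0.17      ]
bush 0.64 246.36421725239617 276.2747603833866
long_shaft 0.44 247.5686274509804 175.58823529411765
cap 0.68 189.05835010060363 251.80885311871228
guide corners [array([0.485, 0.139, 0.136]), array([0.47 , 0.041, 0.136]), array([0.426, 0.149, 0.136]), array([0.411, 0.055, 0.136])]
rack [array([0.608, 0.404, 0.15 ]), array([0.57 , 0.266, 0.15 ]), array([0.564, 0.414, 0.15 ]), array([0.535, 0.276, 0.15 ])]
carboy [0.5747059  0.04251338 0.        ] [0.70415557 0.15580534 0.1       ] cap [0.41998849 0.43075595 0.02      ]
wristcam in tool [ 0.07689198 -0.00031437 -0.14205736] [[-0.001  1.     0.   ]
 [-0.953 -0.001 -0.304]
 [-0.304 -0.001  0.953]] 328.24587347085
```

View pics/c1.png

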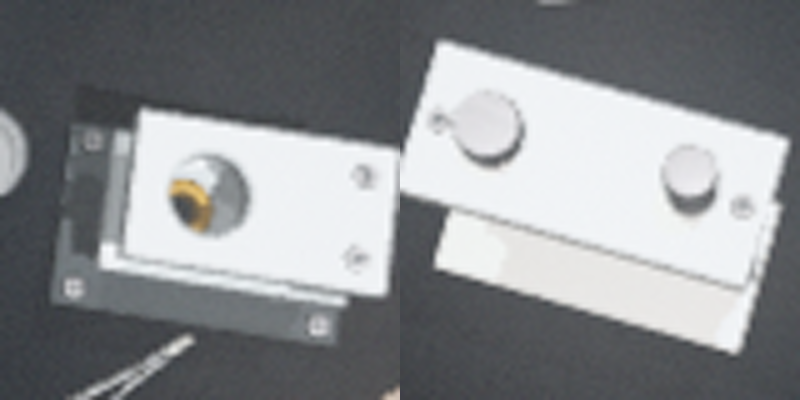

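Crops: the pocket centre is at top pixel (346.5,229) with the lower brass bushing visible inside it, and the long head's top is at (248,174). Next I move over the bush.

```bash
python3 -m creep '[[0,-221,-199,81,0],[0,-221,-199,81,0],[0,-221,-199,81,0],[0,-221,-199,81,0],[0,-221,-199,81,0],[0,-221,-199,81,0],[0,-221,-199,81,0],[0,-221,-199,81,0],[0,-221,-199,81,0],[0,-221,-199,81,0]]' 40
python3 - <<'E'
from h import *
o=ctrl.get_obs();k=ctrl.calibration('wrist');im=save('wrist','w1.png')
print(o['t'],o['tool_pos'],o['opening'],o['contact_force'])
hsv=cv2.cvtColor(im,cv2.COLOR_RGB2HSV);m=((hsv[...,0]>15)&(hsv[...,0]<35)&(hsv[...,1]>100)).astype(np.uint8)
for d in ctrl.outline_of('wrist','bush')[:2]:
    c,_=cv2.findContours(d['mask'].astype(np.uint8),0,1);c=max(c,key=cv2.contourArea);e=cv2.fitEllipse(c);print(d['conf'],e,d['rect'],ray('wrist',*e[0],.03,k))
print(proj('wrist',[.3679,.3082,.03],k))
E
```

```text
t: 1.93
tool_pos: [0.3684, 0.3074, 0.1503]
tool_rot: [-0.621, -3.079, -0.001]
contact_force: [-0.6, 0.3, -0.2]
opening: 0.0853
1.9333 [0.36835909 0.30737985 0.15026579] 0.08533266260315908 [-0.56472683  0.30618227 -0.18389436]
0.87 ((253.95118713378906, 176.34637451171875), (51.16230010986328, 52.00947570800781), 163.61460876464844) [229.6, 151.6, 51.8, 47.4] [0.36591551 0.30934084 0.03      ]
[253.60991983 178.97623545]
```

View pics/w1.png

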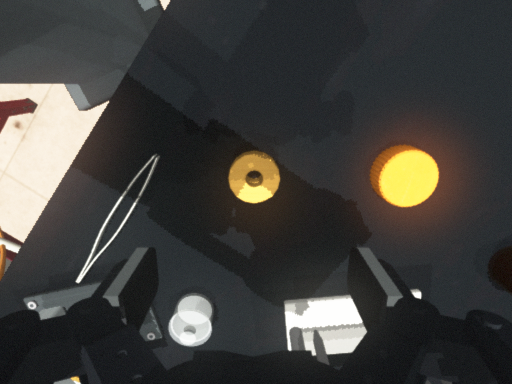

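Wrist view: the bush is at (254,178), its bore centred there, and the path down is clear. Going down to TCP z of about 16 mm, so the fingertips stay above the flange's underside.

```bash
python3 -m creep '[[0,1,0.5,40,0],[0,1,0.5,80,0],[0,1,0.5,115,0],[0,1,0.5,134,0],[0,1,0.5,134,0],[255,1,0.5,134,0],[255,1,0.5,134,0],[255,1,0.5,134,0],[255,1,0.5,134,0],[255,1,0.5,134,0],[255,1,0.5,134,0],[255,1,0.5,134,0]]' 60
python3 - <<'E'
from h import *
o=ctrl.get_obs();print(o['tool_pos'],o['opening'],o['contact_force'])
im=save('wrist','w2.png')
p=ray('top',346.3,228.7,.136);print('pocket',p)
d=p-o['tool_pos'];print(totool([d[0],d[1],0]))
E
```

```text
t: 3.03
tool_pos: [0.3694, 0.3103, 0.0194]
tool_rot: [0.617, 3.077, 0.006]
contact_force: [-1.6, -0.2, 5.0]
opening: 0.0411
[0.3694498  0.31025865 0.01944087] 0.041052702043112205 [-1.58140052 -0.17531807  4.99945951]
pocket [0.45273285 0.11655393 0.136     ]
[-151.5528896  -146.59201818   -0.29669905]
```

View pics/w2.png

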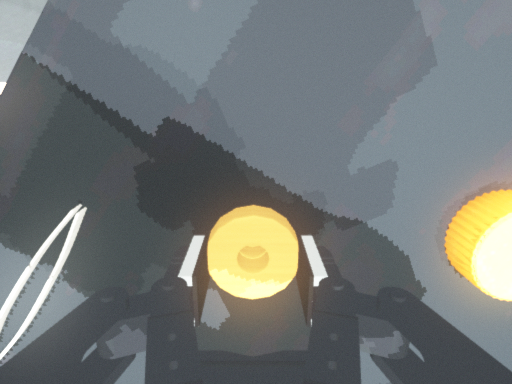

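The picture shows the bush between the pads, with its bore at (253,258). The opening reads 41 mm instead of 44 and the TCP is 3 mm high, so I check where the bush sits relative to the pads.

```bash
python3 -m creep '[[255,1,0.5,0,0],[255,1,0.5,0,0]]'
python3 - <<'E'
from h import *
o=ctrl.get_obs();k=ctrl.calibration('wrist');print(o['t'],o['tool_pos'],o['opening'],o['contact_force'],o['tool_rot'])
im=save('wrist','w3.png')
Rt=Ro.from_rotvec(o['tool_rot']).as_matrix()
for z in [0,-.013,-.03]: print(z,proj('wrist',Rt@[0,0,z]+o['tool_pos'],k), proj('wrist',Rt@[0,.0205,z]+o['tool_pos'],k))
p=ray('wrist',253,256,o['tool_pos'][2]+.012,k);print(p,totool(p-o['tool_pos']))
E
```

```text
t: 3.25
tool_pos: [0.3691, 0.3106, 0.0194]
tool_rot: [0.616, 3.076, 0.004]
contact_force: [0.8, -2.0, 6.1]
opening: 0.0409
3.25 [0.36908827 0.31055743 0.01944649] 0.040929582230613396 [ 0.7535304  -1.96069508  6.0598513 ] [0.61602649 3.0756717  0.00441849]
0 [253.29028514 249.75495394] [295.69298262 249.73008472]
-0.013 [253.35501223 263.88551231] [299.3476205 263.8596908]
-0.03 [253.45824953 286.42322489] [305.17672772 286.39625705]
[0.36583101 0.31169953 0.03144649] [  3.39644298  -0.1548669  -12.0147544 ]
```

The readings fit the jaws squeezing the bush slightly against the bench as they close. I lift and stop 75 mm short along the tool's y, so the wrist camera can see both the pocket and the held bush.

```bash
python3 -m creep '[[255,0,0,-35,0],[255,0,0,-70,0],[255,0,0,-105,0],[255,0,0,-140,0],[255,-20,-10,-165,0],[255,-55,-26,-165,0],[255,-90,-43,-165,0],[255,-120,-58,-165,0],[255,-145,-68,-165,0],[255,-152,-72,-165,0],[255,-152,-72,-165,0],[255,-152,-72,-165,0]]'
python3 - <<'E'
from h import *
o=ctrl.get_obs();k=ctrl.calibration('wrist');print(o['t'],o['tool_pos'],o['opening'],o['contact_force'],o['tool_rot'])
im=save('wrist','w4.png')
Rt=Ro.from_rotvec(o['tool_rot']).as_matrix()
print(proj('wrist',[.4527,.1166,.136],k))
for d in ctrl.outline_of('wrist','bush')[:2]: print(d['conf'],d['rect'])
E
```

```text
t: 4.3
tool_pos: [0.479, 0.1847, 0.1819]
tool_rot: [0.619, 3.08, 0.001]
contact_force: [0.2, -1.0, -1.3]
opening: 0.0412
4.3 [0.47903318 0.18468509 0.18185016] 0.04118915836603696 [ 0.21264394 -1.02453827 -1.2671036 ] [6.18910322e-01 3.07990100e+00 1.30629558e-03]
[135.05634043 216.89684341]
0.79 [208.8, 208.8, 88.9, 90.2]
```

View pics/w4.png

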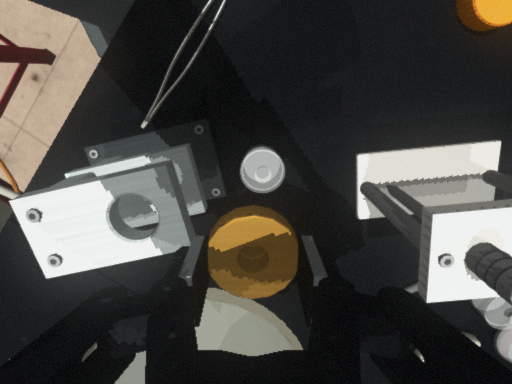

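The bush is held, with the wrist showing about 1.3 N of extra weight. The pocket is at about (133,216) and the bush's bore at (253,257). I refine both by fitting circles to the edges.

```bash
cat >> h.py <<'E'
def fit(im,k,c0,z,r,sign=0,rng=.008,mask=None):
    """centre of horizontal circle radius r at height z by radial gradient; sign+1: outside brighter"""
    g=cv2.GaussianBlur(cv2.cvtColor(im,cv2.COLOR_RGB2GRAY).astype(np.float32),(0,0),.7)
    R=np.array(k['R']);t=np.array(k['t']);a=np.linspace(0,2*np.pi,120,endpoint=False)
    if mask is not None: a=a[mask(a)]
    def val(cx,cy,rr):
        X=np.stack([cx+rr*np.cos(a),cy+rr*np.sin(a),np.full_like(a,z)])
        p=R@X+t[:,None];u=k['fx']*p[0]/p[2]+k['cx'];v=k['fy']*p[1]/p[2]+k['cy']
        return cv2.remap(g,u.astype(np.float32)[None],v.astype(np.float32)[None],1)[0]
    best=[]
    for dx in np.arange(-rng,rng+1e-6,.0005):
        for dy in np.arange(-rng,rng+1e-6,.0005):
            d=val(c0[0]+dx,c0[1]+dy,r+.0006)-val(c0[0]+dx,c0[1]+dy,r-.0006)
            s=np.clip(d*sign,-20,20).mean() if sign else np.clip(abs(d),0,20).mean()
            best.append((s,c0[0]+dx,c0[1]+dy))
    best.sort(reverse=True);b=np.array(best[:8]);return np.average(b[:,1:],axis=0,weights=b[:,0]),b[0,0],b[:,1:].std(0)
E
python3 - <<'E'
from h import *
im=cv2.imread('pics/w4.png')[:,:,::-1].copy();k=ctrl.calibration('wrist');o=ctrl.get_obs()
f=fit(im,k,[.4527,.1166],.136,.0155,1);print('hole',f)
T=cv2.imread('pics/t0.png')[:,:,::-1].copy();kt=ctrl.calibration('top')
print('hole top',fit(T,kt,[.4527,.1166],.136,.0155,1),'head top',fit(T,kt,[.5516,.3022],.188,.010),'bush0',fit(T,kt,[.368,.308],.03,.022,-1))
zt=o['tool_pos'][2]+.0106
b0=ray('wrist',253,256,zt,k)
b=fit(im,k,b0,zt,.022,0);print('bush',b, totool(np.array([*b[0],zt])-o['tool_pos']));
b2=fit(im,k,b0,zt,.007,0);print('bore',b2)
d=f[0]-b[0];print('move',totool([d[0],d[1],0]));d=f[0]-b2[0];print('move',totool([d[0],d[1],0]))
v=im.copy()
for c,z,r,col in [(f[0],.136,.0155,(255,0,0)),(b[0],zt,.022,(0,255,0)),(b2[0],zt,.007,(0,0,255))]:
    for a in np.linspace(0,6.28,90): 
        q=proj('wrist',[c[0]+r*np.cos(a),c[1]+r*np.sin(a),z],k).round().astype(int); v[q[1],q[0]]=col
save('','c2.png',cv2.resize(v[170:310,80:320],None,fx=3,fy=3,interpolation=0))
E
```

```text
hole (array([0.45201436, 0.11747299]), np.float64(17.06937026977539), array([0.00049608, 0.00033072]))
hole top (array([0.45332541, 0.11603712]), np.float64(17.04515266418457), array([0.00033072, 0.00052663])) head top (array([0.54390997, 0.30232641]), np.float64(12.68089485168457), array([0.00034799, 0.00048412])) bush0 (array([0.36875, 0.30975]), np.float64(20.0), array([0.00025   , 0.00055902]))
bush (array([0.47683911, 0.18530802]), np.float64(14.233288764953613), array([0.00064952, 0.00094992])) [  1.44115036  -0.70295158 -10.59993465]
bore (array([0.47672203, 0.18562416]), np.float64(8.738409996032715), array([0.00055902, 0.00033072]))
move [-3.16098144e+00 -7.21655477e+01 -3.32409940e-02]
move [-3.39059345e+00 -7.24123780e+01 -3.34127493e-02]
```

View pics/c2.png

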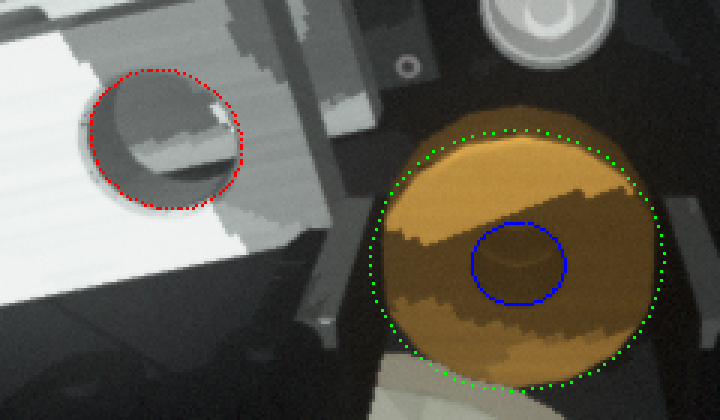

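The fit puts the hole (red) within about 1 mm. The pads appear to sink slightly into the flange, which explains the 41 mm reading. I line up and go down partway, watching the force.

```bash
python3 -m creep '[[255,-2.5,-35,0,0],[255,-2.5,-65,0,0],[255,-2.5,-73,0,0],[255,-2.5,-73,0,0],[255,-2.5,-73,10,0],[255,-2.5,-73,18,0],[255,-2.5,-73,23,0],[255,-2.5,-73,28,0],[255,-2.5,-73,32,0],[255,-2.5,-73,32,0]]'
python3 - <<'E'
from h import *
o=ctrl.get_obs();print(o['t'],o['wrist_torque'],o['effort'])
im=np.hstack([ctrl.get_image('wrist')[130:330,100:400]]);im2=ctrl.get_image('scene')[220:360,220:360]
save('','c3.png',np.hstack([cv2.resize(im,(450,300)),cv2.resize(im2,(300,300))]))
E
```

```text
t: 5.23
tool_pos: [0.453, 0.1164, 0.1481]
tool_rot: [-0.617, -3.079, 0.001]
contact_force: [0.4, -0.7, -1.8]
opening: 0.0408
5.2333 [-0.04453419 -0.11409002 -0.00734633] [ 3.18028796e-01 -2.48997188e+01 -3.69059801e+01  1.42380623e-01
  1.04357977e-01 -2.96480270e-03]
```

View pics/c3.png

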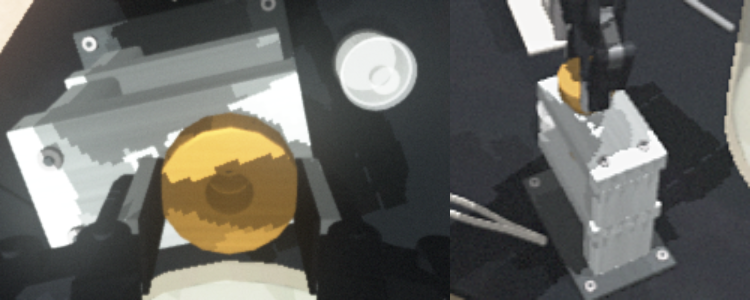

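No contact force with the nose about 7 mm into the pocket, and the flange looks level, so I continue down.

```bash
python3 -m creep '[[255,0,0,3,0],[255,0,0,5,0],[255,0,0,7,0],[255,0,0,7,0]]'; python3 -m creep '[[255,0,0,1,0],[255,0,0,2,0],[255,0,0,2.5,0],[255,0,0,2.5,0]]'
```

```text
t: 5.67
tool_pos: [0.4531, 0.1162, 0.1418]
tool_rot: [-0.618, -3.08, -0.0]
contact_force: [0.2, -0.5, -2.2]
opening: 0.0406
t: 6.0
tool_pos: [0.4533, 0.1162, 0.14]
tool_rot: [-0.618, -3.08, -0.0]
contact_force: [-1.8, 0.1, -0.7]
opening: 0.0412
```

```bash
python3 -m creep '[[255,0,0,1,0],[120,0,0,1,0],[90,0,0,1,0],[0,0,0,1,0],[0,0,0,1,0],[0,0,0,1,0],[0,0,0,-40,0],[0,0,0,-70,0],[0,0,0,-70,0],[0,0,0,-70,0]]'
python3 - <<'E'
from h import *
o=ctrl.get_obs();k=ctrl.calibration('wrist');im=save('wrist','w5.png');s=save('scene','s5.png')
Rt=Ro.from_rotvec(o['tool_rot']).as_matrix()
for z in [.150,.155]:
    c=fit(im,k,[.4527,.117],z,.022,-1);print(z,c);b=fit(im,k,c[0],z,.007,0,.003);print('bore',b)
c=c[0];k2=k;v=im.copy()
c=fit(im,k,[.4527,.117],.150,.022,-1)[0]
for r in (.022,.007):
    for a in np.linspace(0,6.28,120):
        q=proj('wrist',[c[0]+r*np.cos(a),c[1]+r*np.sin(a),.15],k).round().astype(int); v[q[1],q[0]]=(0,255,0)
save('','c4.png',np.hstack([cv2.resize(v[110:290,150:350],(500,450)),cv2.resize(s[240:360,250:330],(300,450))]))
E
```

```text
t: 6.83
tool_pos: [0.4549, 0.1164, 0.2126]
tool_rot: [0.617, 3.075, 0.003]
contact_force: [0.9, -0.2, -0.5]
opening: 0.0855
0.15 (array([0.45519544, 0.12325104]), np.float64(7.457943439483643), array([0.00082916, 0.00025   ]))
bore (array([0.45395251, 0.12123844]), np.float64(8.794351577758789), array([0.00127475, 0.0011726 ]))
0.155 (array([0.452447  , 0.12386938]), np.float64(7.534075736999512), array([0.00043301, 0.00059948]))
bore (array([0.45200879, 0.12154054]), np.float64(9.251667976379395), array([0.00133317, 0.00093332]))
```

View pics/c4.png

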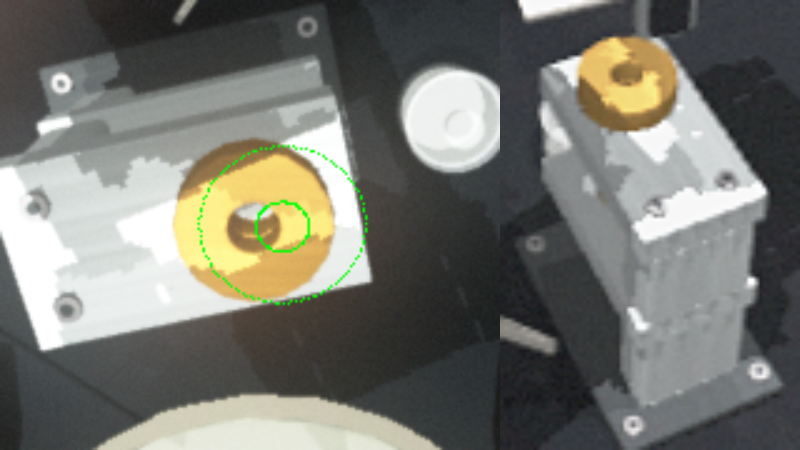

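The bush sits flat on the upper arm, with its bore at wrist pixel (251,201) and scene pixel (284,259). The drawn fit was caught on a shadow edge, so I triangulate the bore instead and work out the next step.

Run:
```python
from h import *
from scipy.optimize import least_squares
k=ctrl.calibration('wrist');ks=ctrl.calibration('scene');T=ctrl.get_image('top');kt=ctrl.calibration('top')
hsv=cv2.cvtColor(T,cv2.COLOR_RGB2HSV);m=((hsv[...,0]>10)&(hsv[...,0]<35)&(hsv[...,1]>90)).astype(np.uint8)
n,l,st,ce=cv2.connectedComponentsWithStats(m)
print([(st[i],ce[i].round(1)) for i in range(1,n) if 320<ce[i][0]<370 and 205<ce[i][1]<250])
f=lambda X:np.r_[proj('wrist',X,k)-[251.2,200.8],proj('scene',X,ks)-[283.9,259.2]]
print(least_squares(f,[.453,.117,.15]).x*1000,'resid',least_squares(f,[.453,.117,.15]).fun)
for z in (.15,.153): print('w',ray('wrist',251.2,200.8,z,k),'s',ray('scene',283.9,259.2,z,ks))
im=T[150:300:1,150:400]
# long head
for z in (.188,):
  print('head top', ray('top',248,173.8,z,kt))
S=ctrl.get_image('scene')
for d in ctrl.outline_of('scene','long_shaft')[:2]: print(d['conf'],d['rect'])
save('','c5.png',np.hstack([cv2.resize(T[150:200,215:275],(480,400),interpolation=2),cv2.resize(S[145:225,240:300],(300,400),interpolation=2)]))
h=ray('top',248,173.8,.188,kt)
o=ctrl.get_obs();print(totool(h-o['tool_pos']))
```

```text
[(array([345, 216,   3,   2,   4], dtype=int32), array([346.2, 216.8])), (array([336, 220,  19,  20, 269], dtype=int32), array([344.8, 229.9]))]
[449.71948433 116.25969772 149.86158037] resid [ 0.12958791  0.84288625 -1.8210342   1.00276436]
w [0.44910154 0.11642819 0.15      ] s [0.45327564 0.11621287 0.15      ]
w [0.44810187 0.116862   0.153     ] s [0.45164019 0.11410556 0.153     ]
head top [0.55102707 0.30225499 0.188     ]
0.59 [262.7, 172.0, 4.3, 52.2]
[-19.20775037 209.80345548  19.71828363]
```

View pics/c5.png

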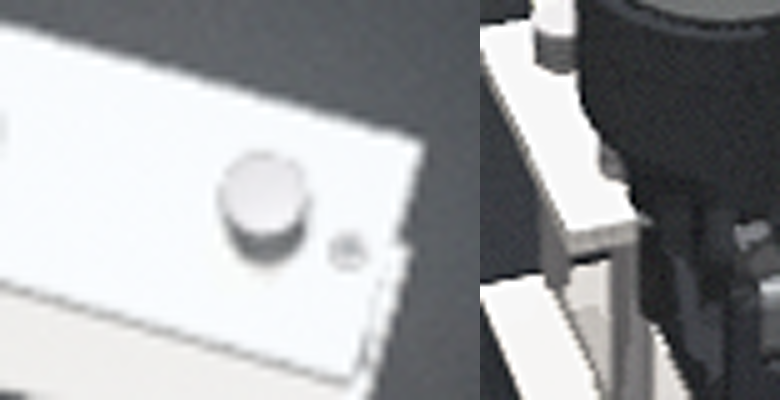

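The bore triangulates to z = 149.9 mm, so the bush is home. Its position is about (0.452, 0.116). The long head's top disc is at top pixel (248,173.8). Moving over it with the jaws half closed.

```bash
python3 -m creep '[[100,0,30,-10,0],[100,-4,70,-10,0],[100,-8,110,-10,0],[100,-14,150,-10,0],[100,-19,190,-10,0],[100,-19,210,-10,0],[100,-19,210,-10,0],[100,-19,210,-10,0]]' 60
python3 - <<'E'
from h import *
o=ctrl.get_obs();k=ctrl.calibration('wrist');im=save('wrist','w6.png');print(o['tool_pos'],o['opening'])
print(proj('wrist',[.551,.302,.188],k))
for n in('long_shaft','head'):
  for d in ctrl.outline_of('wrist',n)[:2]:
    ys,xs=np.nonzero(d['mask']);print(n,d['conf'],d['rect'],xs.mean(),ys.mean())
v=im.copy()
for z in(.188,.15):
  for a in np.linspace(0,6.28,90):
    q=proj('wrist',[.551+.01*np.cos(a),.302+.01*np.sin(a),z],k).round().astype(int)
    if 0<=q[1]<384: v[q[1],q[0]]=(255,0,0)
save('','c6.png',cv2.resize(v[100:350,130:400],None,fx=2.2,fy=2.2,interpolation=0))
E
```

```text
t: 7.75
tool_pos: [0.5513, 0.3031, 0.2179]
tool_rot: [-0.615, -3.078, 0.003]
contact_force: [-1.2, 0.3, -0.1]
opening: 0.0518
[0.55128371 0.30309171 0.21792167] 0.05181737125187385
[251.36646691 224.69345694]
long_shaft 0.59 [234.0, 189.5, 36.1, 51.1] 250.6275191104934 215.1556636553162
head 0.8 [233.8, 191.2, 30.9, 48.0] 250.8391959798995 215.10983488872935
```

View pics/c6.png

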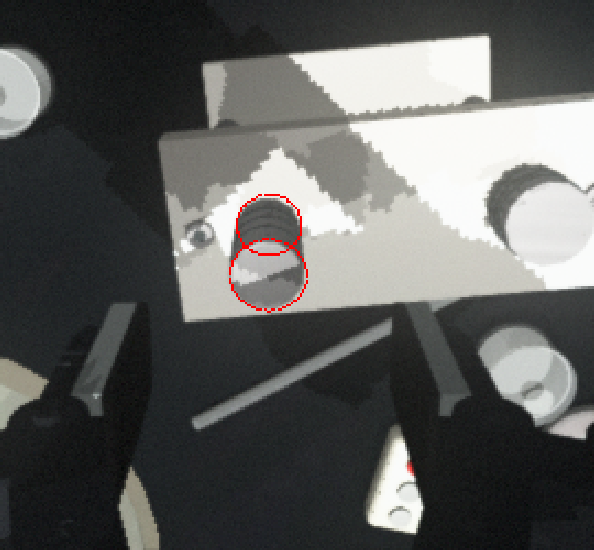

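The red circles drawn at (0.551, 0.302) match the long head's top and base exactly. I go down to TCP z of about 158 mm, grip, and lift a little.

```bash
python3 -m creep '[[100,0,-1,30,0],[100,0,-1,50,0],[100,0,-1,60,0],[100,0,-1,60,0],[255,0,-1,60,0],[255,0,-1,60,0],[255,0,-1,60,0],[255,0,-1,60,0],[255,0,-1,60,0],[255,0,-1,60,0]]' 60
python3 - <<'E'
from h import *
o=ctrl.get_obs();print(o['t'],o['tool_pos'],o['opening'],o['contact_force'],o['tool_rot'])
E
```

```text
t: 8.73
tool_pos: [0.5526, 0.302, 0.1621]
tool_rot: [0.617, 3.077, 0.002]
contact_force: [-0.8, -1.6, 6.2]
opening: 0.0183
8.7333 [0.55260446 0.30199349 0.16214458] 0.01825502291972412 [-0.81512514 -1.62733312  6.15236657] [6.16985914e-01 3.07724422e+00 2.32474940e-03]
```

```bash
python3 -m creep '[[255,0,0,-25,0],[255,0,0,-60,0],[255,0,0,-95,0],[255,0,0,-130,0],[255,0,0,-160,0],[255,0,0,-175,0],[255,0,0,-175,0],[255,0,0,-175,0]]'
python3 - <<'E'
from h import *
o=ctrl.get_obs();print(o['t'],o['tool_pos'],o['opening'],o['contact_force'],o['wrist_torque'],totool(np.array([.4540,.1165,.337])-o['tool_pos']))
E
```

```text
t: 9.4
tool_pos: [0.5515, 0.3018, 0.3343]
tool_rot: [0.617, 3.08, 0.0]
contact_force: [0.8, 0.0, -1.7]
opening: 0.0179
9.4 [0.55145192 0.30179217 0.33434007] 0.017943691550635292 [ 0.77454118  0.01016527 -1.73798796] [-0.0209303   0.01765069  0.03734829] [  18.50456147 -208.53642692   -2.6979019 ]
```

```bash
python3 -m creep '[[255,3,-30,0,0],[255,7,-70,0,0],[255,10,-110,0,0],[255,14,-150,0,0],[255,17,-185,0,0],[255,18.5,-205,0,0],[255,18.5,-209,0,0],[255,18.5,-209,0,0],[255,18.5,-209,0,0]]'
python3 - <<'E'
from h import *
o=ctrl.get_obs();print(o['tool_pos'])
ims={c:ctrl.get_image(c) for c in('wrist','scene','top')}
for c in ims: cv2.imwrite(f'pics/p_{c}.png',ims[c][:,:,::-1])
for c in ims:
  for d in ctrl.outline_of(c,'long_shaft')[:2]:
    m=d['mask'];ys,xs=np.nonzero(m)
    if len(xs)==0: continue
    yb=ys.max();print(c,d['conf'],d['rect'],'bottom',xs[ys>=yb-1].mean(),yb,'top',xs[ys<=ys.min()+1].mean(),ys.min())
T=o['tool_pos'];R=Ro.from_rotvec(o['tool_rot']).as_matrix()
for off in (0,.0015):
  tip=T+R@[off,0,.152];hd=T+R@[off,0,-.026]
  for c in('scene','wrist','top'):print(off,c,proj(c,tip).round(1),proj(c,hd).round(1))
print('bush',[proj(c,[.4525,.1163,.15]).round(1) for c in('scene','wrist','top')])
A=cv2.resize(ims['scene'][150:350,220:340],(330,550));B=cv2.resize(ims['wrist'][60:310,170:350],(396,550))
save('','c7.png',np.hstack([A,B]))
E
```

```text
t: 10.15
tool_pos: [0.4535, 0.1163, 0.3327]
tool_rot: [-0.617, -3.077, 0.001]
contact_force: [0.2, 0.6, -1.4]
opening: 0.0183
[0.45354902 0.11630478 0.33269843]
wrist 0.89 [234.6, 169.0, 42.4, 129.0] bottom 253.0 296 top 252.5 168
scene 0.87 [278.8, 158.6, 14.9, 89.2] bottom 282.5 246 top 279.5 160
top 0.52 [347.2, 216.1, 26.5, 12.6] bottom 352.0 228 top 368.6363636363636 216
0 scene [284.2 245.9] [287.6 150.3]
0 wrist [252.3 169. ] [252.2 277.6]
0 top [351.1 226. ] [375.6 212.2]
0.0015 scene [283.2 246.1] [286.5 150.5]
0.0015 wrist [252.3 167.4] [252.2 274.4]
0.0015 top [350.8 226.7] [375.2 213.2]
bush [array([283.5, 259.4]), array([252. , 160.9]), array([347.9, 228. ])]
```

View pics/c7.png

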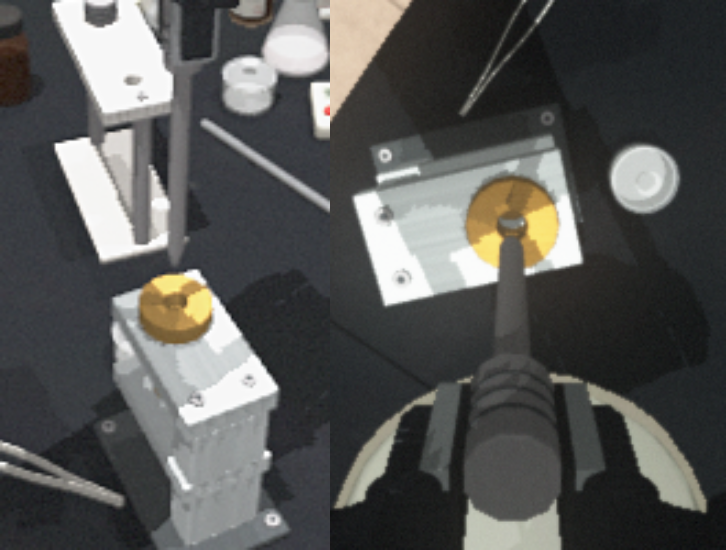

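The shaft hangs upright. Its tip is at scene pixel (284.4,246.4), directly above the bore at (284.4,260). In the wrist view the tip is at (252,168) and the bore at (252.7,163), so I correct by about 1 mm and go down in stages, watching the force. That was my 12th and last picture; from here I rely on numbers.

```bash
python3 -m creep '[[255,-1,-0.5,8,0],[255,-1,-0.5,18,0],[255,-1,-0.5,26,0],[255,-1,-0.5,32,0],[255,-1,-0.5,38,0],[255,-1,-0.5,44,0],[255,-1,-0.5,48,0],[255,-1,-0.5,48,0]]'
```

```text
t: 11.12
tool_pos: [0.4541, 0.1151, 0.2855]
tool_rot: [-0.617, -3.079, 0.001]
contact_force: [-0.2, 0.2, -0.7]
opening: 0.0183
```

Run:
```python
from h import *
im=ctrl.get_image('scene');hsv=cv2.cvtColor(im,cv2.COLOR_RGB2HSV);o=ctrl.get_obs();print(o['tool_pos'],o['wrist_torque'],o['contact_force'])
m=((hsv[...,0]>10)&(hsv[...,0]<35)&(hsv[...,1]>90));m[:240]=0;m[300:]=0;m[:,:255]=0;m[:,330:]=0
ys,xs=np.nonzero(m);print(xs.min(),xs.max(),ys.min(),ys.max())
a=cv2.imread('pics/p_scene.png')[:,:,::-1];h=cv2.cvtColor(a.copy(),cv2.COLOR_RGB2HSV)
m2=((h[...,0]>10)&(h[...,0]<35)&(h[...,1]>90));m2[:240]=0;m2[300:]=0;m2[:,:255]=0;m2[:,330:]=0
ys,xs=np.nonzero(m2);print(xs.min(),xs.max(),ys.min(),ys.max())
for y in range(246,268,1): print(y,''.join('o' if v else '.' for v in m2[y,268:302]),''.join('o' if v else '.' for v in m[y,268:302]))
```

```text
[0.45430708 0.11508886 0.28627244] [ 0.03062906 -0.03944644 -0.01878484] [ 0.74650851 -0.40666277 -0.85656818]
271 296 250 274
271 296 250 274
246 .................................. ..................................
247 .................................. ..................................
248 .................................. ..................................
249 .................................. ..................................
250 .........oooooooooo............... .........ooooo....................
251 .......oooooooooooooo............. .......ooooooo.....oo.............
252 ......oooooooooooooooooo.......... ......oooooooo.....ooooo..........
253 .....oooooooooooooooooooo......... ....oooooooooo.....oooooo.........
254 ....ooooooooooooooooooooooo....... ....oooooooooo.....oooooooo.......
255 ....oooooooooooooooooooooooo...... ....oooooooooo.....oooooooo.......
256 ....oooooooooooooooooooooooo...... ....oooooooooo.....ooooooooo......
257 ...ooooooooooooooooooooooooo...... ....ooooooooo......ooooooooo......
258 ...oooooooooooooooooooooooooo..... ...oooooooooo.......ooooooooo.....
259 ...oooooooooooooooooooooooooo..... ...oooooooooo.......ooooooooo.....
260 ...oooooooooooooooooooooooooo..... ...oooooooooo.......ooooooooo.....
261 ...oooooooooooooooooooooooooo..... ...oooooooooo......oooooooooo.....
262 ...oooooooooooooooooooooooooo..... ...oooooooooo.....ooooooooooo.....
263 ...oooooooooooooooooooooooooo..... ...oooooooooooooooooooooooooo.....
264 ...oooooooooooooooooooooooooo..... ...oooooooooooooooooooooooooo.....
265 ...oooooooooooooooooooooooooo..... ...oooooooooooooooooooooooooo.....
266 ...oooooooooooooooooooooooooo..... ...oooooooooooooooooooooooooo.....
267 ...ooooooooooooooooooooooooo...... ...ooooooooooooooooooooooooo......
```

The tip is about 16 mm into the bush with no side force, and the shaft is centred in the scene mask. Continuing down towards the lower bushing.

```bash
python3 -m creep '[[255,0,0,12,0],[255,0,0,24,0],[255,0,0,36,0],[255,0,0,46,0],[255,0,0,50,0],[255,0,0,50,0]]' && python3 -m creep '[[255,0,0,5,0],[255,0,0,10,0],[255,0,0,15,0],[255,0,0,20,0],[255,0,0,20,0]]'
```

```text
t: 11.67
tool_pos: [0.4535, 0.115, 0.2345]
tool_rot: [-0.617, -3.077, 0.002]
contact_force: [-0.2, 0.0, -1.4]
opening: 0.0181
t: 12.08
tool_pos: [0.454, 0.1151, 0.2155]
tool_rot: [-0.617, -3.079, 0.001]
contact_force: [-0.5, 0.2, -1.3]
opening: 0.0185
```

```bash
python3 -m creep '[[255,0,0,8,0],[255,0,0,16,0],[255,0,0,24,0],[255,0,0,32,0],[255,0,0,37,0],[255,0,0,37,0],[255,0,0,37,0],[255,0,0,37,0]]'
python3 - <<'E'
from h import *
o=ctrl.get_obs();print(o['t'],o['tool_pos'],o['contact_force'],o['wrist_torque'],o['opening'])
im={c:ctrl.get_image(c) for c in('scene','wrist')}
for c in im: cv2.imwrite(f'pics/f_{c}.png',im[c][:,:,::-1])
for n in('long_shaft','bush','short_shaft'):
  for c in im:
    for d in ctrl.outline_of(c,n)[:1]: print(n,c,d['conf'],d['rect'])
S=im['scene']
T=o['tool_pos'];R=Ro.from_rotvec(o['tool_rot']).as_matrix()
for z in(.0,-.0121+.0242,-.026): print(proj('scene',T+R@[.0007,0,z]).round(1))
hsv=cv2.cvtColor(S,cv2.COLOR_RGB2HSV);m=((hsv[...,0]>10)&(hsv[...,0]<35)&(hsv[...,1]>90));m[:240]=0;m[300:]=0;m[:,:255]=0;m[:,330:]=0
ys,xs=np.nonzero(m);print(xs.min(),xs.max(),ys.min(),ys.max())
for y in range(246,276): print(y,''.join('o' if v else '.' for v in m[y,268:302]))
E
```

```text
t: 12.75
tool_pos: [0.4548, 0.1152, 0.1801]
tool_rot: [0.618, 3.08, 0.0]
contact_force: [0.0, -0.3, -0.1]
opening: 0.0182
12.75 [0.4547521  0.1151511  0.18011288] [ 0.02890968 -0.26617775 -0.1379428 ] [-0.02262312 -0.07256671 -0.06579194] 0.018203248450642185
long_shaft scene 0.57 [254.9, 258.0, 70.9, 102.6]
long_shaft wrist 0.58 [230.1, 211.4, 45.8, 86.1]
bush scene 0.57 [269.8, 253.1, 26.7, 22.1]
bush wrist 0.76 [216.2, 181.5, 75.4, 50.1]
short_shaft scene 0.58 [248.3, 144.7, 13.9, 11.7]
[285.1 246.3]
[284.9 251.6]
[285.5 234.4]
271 296 251 274
246 ..................................
247 ..................................
248 ..................................
249 ..................................
250 ..................................
251 .......oooo.......................
252 ......ooooo.......................
253 ....oooooooo...........ooo........
254 ....ooooooooo.........ooooo.......
255 ....oooooooooo......ooooooo.......
256 ....oooooooooo......oooooooo......
257 ...ooooooooooo......oooooooo......
258 ...oooooooooo.......ooooooooo.....
259 ...oooooooooo.......ooooooooo.....
260 ...oooooooooo.......ooooooooo.....
261 ...oooooooooo.......ooooooooo.....
262 ...ooooooooooo.....oooooooooo.....
263 ...oooooooooooooooooooooooooo.....
264 ...oooooooooooooooooooooooooo.....
265 ...oooooooooooooooooooooooooo.....
266 ...oooooooooooooooooooooooooo.....
267 ...ooooooooooooooooooooooooo......
268 ....oooooooooooooooooooooooo......
269 ....ooooooooooooooooooooooo.......
270 .....oooooooooooooooooooooo.......
271 ......ooooooooooooooooooo.........
272 ........oooooooooooooooo..........
273 .........oooooooooooooo...........
274 ............ooooooo...............
275 ..................................
```

```bash
python3 -m creep '[[255,0,0,0,0],[255,0,0,0,0],[255,0,0,0,0]]'
python3 - <<'E'
from h import *
print(ctrl.finish_job())
E
```

```text
t: 13.4
tool_pos: [0.4545, 0.1151, 0.1798]
tool_rot: [-0.618, -3.08, 0.0]
contact_force: [-0.1, -0.1, -0.8]
opening: 0.018
the job is handed in; nothing more can be done
None
```

The bush is home in the upper arm, flange up and released. The long shaft is threaded through it and the lower bushing, and the arm was still holding it upright by its head when I handed in at 13.4 s.

**Bush:** The bore triangulated to about 149.9 mm above the bench, against 150 mm when fully home. Its outline in the scene picture did not move while the shaft went in.

**Shaft:** Wrist force stayed within about 1.5 N all the way down. Worked out from the arm's position, the tip is about 28 mm above the bench, so below the lower arm and clear of the base plate. The underside of the head is at about 168 mm, 18 mm above the bush. The head had not shifted in the jaws.

**Checks that disagreed or were not made:**
- One circle fit on the seated bush caught a shadow edge and was discarded.
- The wrist and scene cameras disagreed by about 4 mm in x on the bore. I used a position between them, close to where I had let the bush go, then corrected by 1 mm before threading.
- The gripper reads about 2–3 mm less than the true width of what it holds.
- I did not see the tip below the lower arm directly; its position rests on the arm's position and the lack of contact force.

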